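# Rotate and restock the conservation supply shelf

## Task

Restock the two rows of the low supply shelf: put any open, empty jar or carton into the brown box for empties, pull the older stock in each row forward so that it fills the places from the front, then set new stock of the same kind from the delivery tray behind it until each row holds three, one standing upright in the middle of each pale grey pad. New stock that finds no room stays standing in the tray; leave the marble fragment, the mug and the notebook alone.

Things in the scene. Friction and masses are not known exactly. Their poses are not given: they have to be found in the camera images.
- jar_old1_c (a point): round amber jar with a black screw lid, 60 mm across, 75 mm tall, bottom-heavy, 0.3 kg; older stock, on the shelf at the start. The point is its centre, half-way up; z along its upright axis.
- jar_old2_c (a point): round amber jar with a black screw lid, 60 mm across, 75 mm tall, bottom-heavy, 0.3 kg; older stock, on the shelf at the start; may be absent (None from the start). The point is its centre, half-way up; z along its upright axis.
- jar_new1_c (a point): round amber jar with a black screw lid, 60 mm across, 75 mm tall, bottom-heavy, 0.3 kg; new stock, in the delivery tray at the start. The point is its centre, half-way up; z along its upright axis.
- jar_new2_c (a point): round amber jar with a black screw lid, 60 mm across, 75 mm tall, bottom-heavy, 0.3 kg; new stock, in the delivery tray at the start. The point is its centre, half-way up; z along its upright axis.
- carton_old1_c (a point): square cardboard carton, 56 x 56 mm, 75 mm tall, bottom-heavy, 0.2 kg, sides along its x and y; older stock, on the shelf at the start. The point is its centre, half-way up; z along its upright axis.
- carton_old2_c (a point): square cardboard carton, 56 x 56 mm, 75 mm tall, bottom-heavy, 0.2 kg, sides along its x and y; older stock, on the shelf at the start; may be absent (None from the start). The point is its centre, half-way up; z along its upright axis.
- carton_new1_c (a point): square cardboard carton, 56 x 56 mm, 75 mm tall, bottom-heavy, 0.2 kg, sides along its x and y; new stock, in the delivery tray at the start. The point is its centre, half-way up; z along its upright axis.
- carton_new2_c (a point): square cardboard carton, 56 x 56 mm, 75 mm tall, bottom-heavy, 0.2 kg, sides along its x and y; new stock, in the delivery tray at the start. The point is its centre, half-way up; z along its upright axis.
- jar_empty_c (a point): empty open jar without a lid, round, hollow, 58 mm across, 62 mm tall, wall 3 mm, 0.12 kg; if present it stands on the front pad of the jar row; may be absent. The point is its centre, half-way up.
- carton_empty_c (a point): empty open-topped carton, 56 x 56 mm, 64 mm tall, wall 3 mm, 0.06 kg, sides along its x and y; if present it stands on the front pad of the carton row; may be absent. The point is its centre, half-way up.
- jar_row_front (a point): centre of the front pale grey pad (64 mm square, pads 70 mm apart) in the shelf row that holds the jars, on the surface where stock stands (63 mm above the table). x points from the front of the shelf (the robot's side) to its back, along the row; y across it. The two rows lie side by side, centres 108 mm apart; which is which varies. Between and beside the rows run 6 mm wide rails 15 mm high, front and back lips 12 mm high.
- jar_row_middle (a point): centre of the middle pale grey pad (64 mm square, pads 70 mm apart) in the shelf row that holds the jars, on the surface where stock stands (63 mm above the table). x points from the front of the shelf (the robot's side) to its back, along the row; y across it. The two rows lie side by side, centres 108 mm apart; which is which varies. Between and beside the rows run 6 mm wide rails 15 mm high, front and back lips 12 mm high.
- jar_row_back (a point): centre of the back pale grey pad (64 mm square, pads 70 mm apart) in the shelf row that holds the jars, on the surface where stock stands (63 mm above the table). x points from the front of the shelf (the robot's side) to its back, along the row; y across it. The two rows lie side by side, centres 108 mm apart; which is which varies. Between and beside the rows run 6 mm wide rails 15 mm high, front and back lips 12 mm high.
- carton_row_front (a point): centre of the front pale grey pad (64 mm square, pads 70 mm apart) in the shelf row that holds the cartons, on the surface where stock stands (63 mm above the table). x points from the front of the shelf (the robot's side) to its back, along the row; y across it. The two rows lie side by side, centres 108 mm apart; which is which varies. Between and beside the rows run 6 mm wide rails 15 mm high, front and back lips 12 mm high.
- carton_row_middle (a point): centre of the middle pale grey pad (64 mm square, pads 70 mm apart) in the shelf row that holds the cartons, on the surface where stock stands (63 mm above the table). x points from the front of the shelf (the robot's side) to its back, along the row; y across it. The two rows lie side by side, centres 108 mm apart; which is which varies. Between and beside the rows run 6 mm wide rails 15 mm high, front and back lips 12 mm high.
- carton_row_back (a point): centre of the back pale grey pad (64 mm square, pads 70 mm apart) in the shelf row that holds the cartons, on the surface where stock stands (63 mm above the table). x points from the front of the shelf (the robot's side) to its back, along the row; y across it. The two rows lie side by side, centres 108 mm apart; which is which varies. Between and beside the rows run 6 mm wide rails 15 mm high, front and back lips 12 mm high.
- tray: fixed delivery tray, clear plastic with black foam floor, inside 240 mm (x) by 240 mm (y), walls 25 mm high with a rim to 28 mm, origin under its centre, inner floor 6 mm above the table
- empties_box: fixed open box of brown board for the empties, outside 220 mm (x) by 240 mm (y), walls 5 mm thick and 50 mm high, origin under its centre, inner floor 5 mm above the table; left or right of the shelf, opposite the tray
- fragment_c (a point): bystander: marble fragment on a grey block, 70 x 70 x 125 mm tall; the point is 60 mm above its underside
- mug_c (a point): bystander: white mug, 76 mm across, 85 mm tall; the point is half-way up
- notebook_c (a point): bystander: blue notebook lying flat, 110 x 150 x 14 mm; the point is its centre
There are look-alikes about, which are no part of the job. What is shaped like the part that bears carton_new1_c but purple or turquoise is not meant.

How it is judged:
By the outcome, as a careful person would: the job done as asked, in the order asked, and still so for the second after the job is handed in, with the robot touching nothing.
Of jar_old2, carton_old2, jar_empty, carton_empty only 2 to 4 are there at a start; the rules pass over those that are not, and their reading is None.
At some moment in a run one of jar_new1, jar_new2, carton_new1, carton_new2 may be knocked a few centimetres aside while the robot is not near it.
It also fails if it takes over 210 s, if anything falls off the work surface, if the arm or the gripper's body presses on something with over 40 N, if the wrist force passes 120 N, or if a joint passes its speed limit or range.

## Robot

A 6-joint arm with a two-finger parallel gripper is mounted at the origin on the work surface. World frame = base frame: x ahead of the robot, y to its left, z up, the work surface at z = 0. Lengths are in m, angles in rad, forces in N, time in s.
With the tool pointing down it reaches from about 0.3 to 0.875 m from the base axis. Payload 6.4 kg.
Tool frame: the origin (TCP) lies at the centre of the arm's flange, where the gripper is bolted on; the fingertips stand 173 mm ahead of it and the grasp point (between the pads) lies 155 mm ahead of it; z points along the fingers, x is the direction in which the jaws open and shut, and the axes are right-handed (so a half turn about z gives the same grasp; the last joint's range is limited). The gripper opens to 85 mm and grips with 20 to 120 N. Pads are 22 mm wide; open, the fingers measure 114 mm over their backs; the gripper's body (76 mm by 85 mm) begins 54 mm behind the grasp point. The pads swing forward as they close: fully open they stand 13 mm farther back than shut.
Start: joints at [-1.344, 0.181, 1.607, -0, 1.354, -0.206], TCP at [0.241, -0.522, 0.405] pointing down, gripper open.
Joint ranges: [-2.99, 2.99], [-0.89, 2.07], [0.3, 2.58], [-1.14, 4.28], [0, 2.63], [-3.12, 3.12]. Speed limits (rad/s): [2.57, 2.57, 3.01, 3.14, 3.14, 3.14].

## Interface

Orientations are given as a unit quaternion [w, x, y, z].
In Python, from bench import ctrl gives the robot as it stands. The module is installed in compiled form; this text tells all that it offers.
- The arm moves only by the tool move_arm, never from a script. Its argument "moves" is a list of rows, each an object of numbers: "gripper": the opening in per cent of the stroke, from 0 (shut) to 100 (fully open); "x", "y", "z": the shift along the tool's x, y, z in cm; "roll": the turn about the tool's z in degrees. In form: [{"gripper": .., "x": .., "y": .., "z": .., "roll": ..}, ...]. A call has 1 to 5 rows; each row shifts and turns the commanded pose from where the row before left it, along the tool's axes as they then stand; what a row does not reach is not made up. A row lasts 1/8 s, in which the tool goes at most 62.5 mm and 10.7 degrees, less where a joint would pass 70% of its speed; a pose out of reach is approached as far as the arm can. A call is refused whole if a number of a shift passes 6.25 or a number of a turn 10.7, either way. A call with a gripper value outside its range is refused whole. The fingers move at their own pace and stop on an object; the grip force is fixed at half the most. Time passes only in rows, so rows that do not move let the fingers close. It gives the time, the measured TCP pose, the force and the opening at its end, in the units of the state.
- ctrl.get_obs(): the state, without advancing time (a new reading comes with each control period).
- ctrl.camera(name): name is "scene" or "top" or "wrist"; returns a dict with "img" (384x512x3 uint8, red, green, blue), "fx", "fy", "cx", "cy" (pixels), "world_from_camera" (4x4, takes a point from camera to world coordinates); the wrist camera has in their place "tool_from_camera" (4x4, takes a point from camera to tool coordinates, whose origin is the TCP and whose axes are the tool frame's). Camera axes: x right, y up, looking along -z (the intrinsics and any distortion apply to the point x, -y, -z); pixel columns grow to the right and rows downward; lengths in m; the calibration is good to about 2 mm. A picture is of the moment at which its call begins: read the wrist's pose just before it. There is no depth.
- ctrl.hand_in(): hands the job in, once; it reports no verdict.
The state is a dict: "time_s": time; "q": joint angles; "dq": joint speeds; "joint_efforts": joint torques, N m; "eef_pos": TCP position; "eef_rot": TCP orientation; "wrist_force": force on the tool from outside, world axes, zero at the start; "torque": the same for the moment, N m; "opening": opening from 0.0 (shut) to 1.0 (fully open).
Only numpy, scipy, OpenCV 4.12 (cv2) and the standard library are available. Lean on these libraries where they do the work, as an engineer would, in place of code of your own. Each camera call takes 0.05 s, during which the arm holds its last target. There are 200 camera calls.

## Working session

There is one attempt and no reset: what is moved stays moved. The work goes in short steps, Python scripts to look and compute and a tool call to move; the robot and the scene stay as the last step left them, time stands still between calls to the robot, and variables do not carry over. Pictures are saved under pics/ and viewed, about 12 in all and at most 16, crops included, and the job is handed in when it is done.

Besides the shell and the picture viewer there is one more tool, called after "Call:" as name(argument=value, ...) on one line, values as JSON. move_arm: Moves the arm, as the interface text tells. Its arguments: {"type":"object","properties":{"moves":{"type":"array","items":{"type":"object","properties":{"gripper":{"type":"number"},"x":{"type":"number"},"y":{"type":"number"},"z":{"type":"number"},"roll":{"type":"number"}}}}},"required":["moves"]}

```bash
mkdir -p pics
cat > h.py <<'E'
import numpy as np, cv2
from bench import ctrl
def ray(c,u,v,M=None):
    M=c["world_from_camera"] if M is None else M
    M=np.array(M); d=M[:3,:3]@np.array([(u-c["cx"])/c["fx"],-(v-c["cy"])/c["fy"],-1.]); return M[:3,3],d
def onz(c,u,v,z,M=None):
    o,d=ray(c,u,v,M); return o+d*(z-o[2])/d[2]
def proj(c,p,M=None):
    M=np.array(c["world_from_camera"] if M is None else M); q=np.linalg.inv(M)@np.r_[p,1]
    return c["cx"]+c["fx"]*q[0]/-q[2], c["cy"]-c["fy"]*q[1]/-q[2]
def save(n,img): cv2.imwrite("pics/"+n,cv2.cvtColor(img,cv2.COLOR_RGB2BGR))
E
python3 - <<'E'
from h import *
for n in("scene","top"):
    c=ctrl.camera(n); print({k:v for k,v in c.items() if k!="img"})
    save(n+"0.png",cv2.resize(c["img"],(800,600),interpolation=cv2.INTER_CUBIC))
print(ctrl.get_obs())
E
```

```text
{'fx': 429.3525176345142, 'fy': 429.3525176345142, 'cx': 253.0157834828051, 'cy': 188.19855486511688, 'world_from_camera': array([[ 7.43107998e-01, -5.70878631e-01,  3.49124751e-01,
         1.02699157e+00],
       [ 6.69171271e-01,  6.34391507e-01, -3.86984788e-01,
        -5.40894289e-01],
       [-5.60431145e-04,  5.21195744e-01,  8.53436982e-01,
         1.28249285e+00],
       [ 0.00000000e+00,  0.00000000e+00,  0.00000000e+00,
         1.00000000e+00]])}
{'fx': 426.7151964335802, 'fy': 426.7151964335802, 'cx': 260.95104786069925, 'cy': 196.00439799494478, 'world_from_camera': array([[ 0.02583494,  0.99735056, -0.06800303,  0.4636724 ],
       [-0.99965152,  0.02614367,  0.00365364,  0.01163569],
       [ 0.0054218 ,  0.06788494,  0.99767842,  1.36051895],
       [ 0.        ,  0.        ,  0.        ,  1.        ]])}
{'time_s': 0.1, 'q': array([-1.34431615e+00,  1.81466409e-01,  1.60791566e+00,  7.49192571e-06,
        1.35382647e+00, -2.06310398e-01]), 'dq': array([ 0.00144389, -0.00271055, -0.00418812,  0.00079083, -0.00064505,
        0.00072774]), 'joint_efforts': array([-2.59413109e-04, -4.45872402e+01, -3.52239525e+01, -3.23088807e-04,
        4.15066213e-03,  1.79100357e-05]), 'eef_pos': array([ 0.24111608, -0.52174624,  0.40387052]), 'eef_rot': array([-5.68124601e-04,  8.42437926e-01, -5.38792806e-01, -5.74475260e-04]), 'wrist_force': array([0.39115297, 0.29337348, 0.46503366]), 'torque': array([-0.03550222,  0.00520293,  0.04226711]), 'opening': 0.9999815932282741}
```

View pics/top0.png

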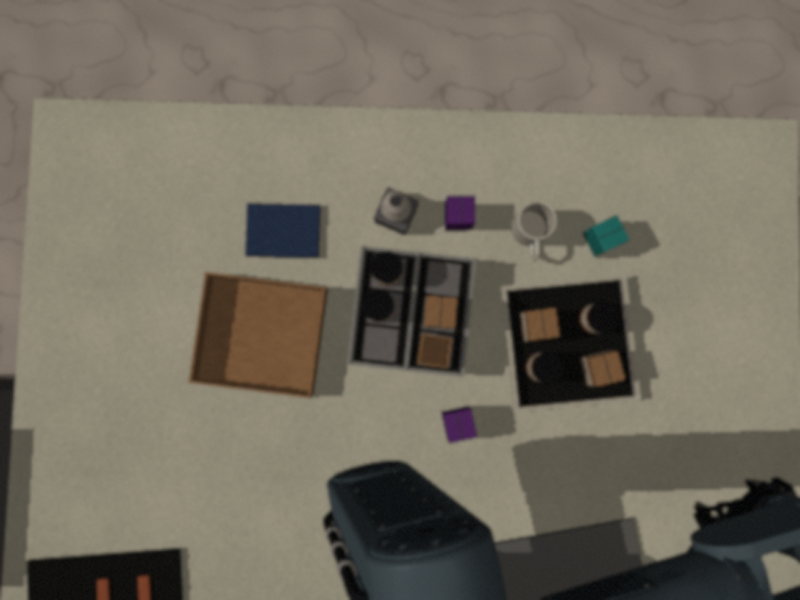

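View pics/scene0.png

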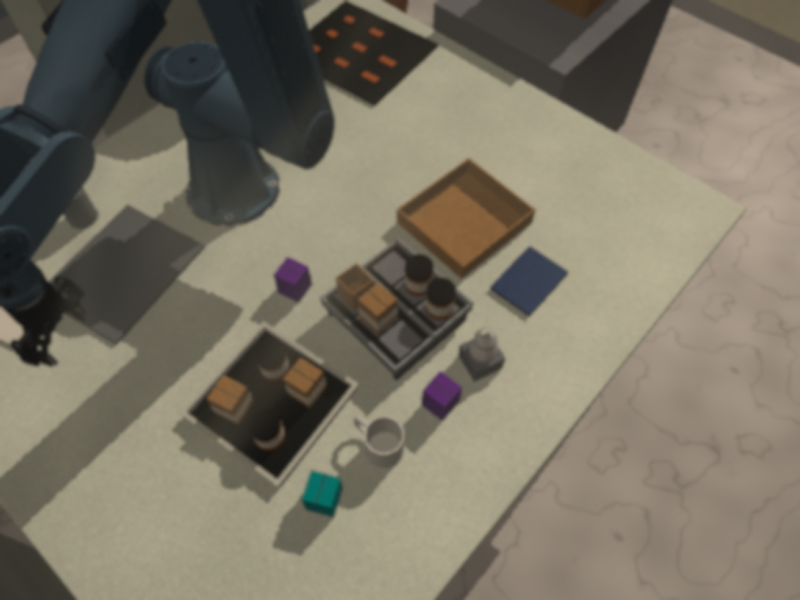

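The top view (800 px scale) shows these things:

- **Jar row (left):** lids at (386,268) in the back place and (379,305) in the middle; the front place (381,343) is empty.
- **Carton row (right):** an open empty carton at the front (435,350), old stock in the middle (440,312), and an empty back place.
- **Tray:** cartons at (541,324) and (604,369), jars at about (598,318) and (545,366).
- **Look-alikes to leave:** purple boxes at (460,212) and (460,425), and a turquoise one at (606,236).
- **Empties box:** at (260,335).

The absent ones are jar_empty and carton_old2.

Run:
```python
from h import *
c=ctrl.camera("top"); s=512/800
for n,u,v,z in [("sh BL",362,248,.075),("sh BR",472,261,.075),("sh FR",462,373,.075),("sh FL",352,362,.075),("tray",508,291,.028),("tray",619,281,.028),("tray",633,395,.028),("tray",520,405,.028),
 ("box",206,274,.05),("box",327,289,.05),("box",313,396,.05),("box",191,381,.05)]:
    print(n,onz(c,u*s,v*s,z).round(3))
hsv=cv2.cvtColor(c["img"],cv2.COLOR_RGB2HSV)
m=((hsv[...,0]>5)&(hsv[...,0]<18)&(hsv[...,1]>110)&(hsv[...,2]>70)).astype(np.uint8)
m[:150]=0;m[270:]=0
n,l,st,ce=cv2.connectedComponentsWithStats(m)
for i in range(1,n):
    if st[i,4]>60:
        r=cv2.minAreaRect(np.argwhere(l==i)[:,::-1].astype(np.float32)); print(st[i],ce[i],r,onz(c,*r[0],.081).round(3),onz(c,*r[0],.138).round(3))
o=ctrl.get_obs();w=ctrl.camera("wrist"); print({k:v for k,v in w.items() if k!="img"})
```

```text
sh BL [0.662 0.099 0.075]
sh BR [ 0.643 -0.116  0.075]
sh FR [ 0.426 -0.101  0.075]
sh FL [0.441 0.111 0.075]
tray [ 0.59  -0.194  0.028]
tray [ 0.617 -0.417  0.028]
tray [ 0.389 -0.446  0.028]
tray [ 0.364 -0.221  0.028]
box [0.606 0.406 0.05 ]
box [0.583 0.167 0.05 ]
box [0.373 0.187 0.05 ]
box [0.396 0.426 0.05 ]
[ 122  176   87   77 4744] [169.35771501 214.20573356] ((165.10594177246094, 213.68771362304688), (78.42265319824219, 69.71382141113281), 7.4314093589782715) [0.49  0.292 0.081] [0.489 0.28  0.138]
[272 189  21  21 374] [281.70320856 198.94117647] ((281.77349853515625, 198.94412231445312), (19.63430404663086, 19.250822067260742), 4.39870548248291) [ 0.544 -0.056  0.081] [ 0.54  -0.053  0.138]
[337 197  21  21 367] [346.88283379 207.00817439] ((346.8692626953125, 206.95388793945312), (18.977313995361328, 19.349416732788086), 82.87498474121094) [ 0.525 -0.252  0.081] [ 0.522 -0.24   0.138]
[267 215  22  21 352] [277.61363636 224.74431818] ((277.6099853515625, 224.72999572753906), (19.79899024963379, 18.809043884277344), 8.13010311126709) [ 0.466 -0.045  0.081] [ 0.466 -0.043  0.138]
[376 225  24  22 387] [387.51679587 235.59431525] ((387.5294494628906, 235.61764526367188), (19.402849197387695, 20.130455017089844), 75.96376037597656) [ 0.442 -0.375  0.081] [ 0.443 -0.357  0.138]
{'fx': 322.2929917377542, 'fy': 322.2929917377542, 'cx': 253.73732920568597, 'cy': 195.57780152588455, 'tool_from_camera': array([[ 9.99999979e-01, -1.03315886e-04,  1.77707980e-04,
         6.90898981e-04],
       [-5.13648593e-05, -9.62680006e-01, -2.70642206e-01,
        -6.91217701e-02],
       [ 1.99037558e-04,  2.70642191e-01, -9.62679991e-01,
         3.07563290e-02],
       [ 0.00000000e+00,  0.00000000e+00,  0.00000000e+00,
         1.00000000e+00]])}
```

Call:
move_arm(moves=[{"roll":10,"z":0},{"roll":10},{"roll":9.5},{"x":-4,"y":-5,"z":-2},{"x":-4,"y":-5,"z":-2}])

```text
validation failed for argument at $.mo...
```

Call:
move_arm(moves=[{"gripper":100,"x":0,"y":0,"z":-2,"roll":10},{"gripper":100,"x":0,"y":0,"z":-2,"roll":10},{"gripper":100,"x":0,"y":0,"z":-2,"roll":9.4},{"gripper":100,"x":-4,"y":-3,"z":0,"roll":0},{"gripper":100,"x":-4,"y":-3,"z":0,"roll":0}])

```text
time_s: 0.82
eef_pos: [0.3077, -0.4465, 0.4647]
eef_rot: [0.0, -0.677, 0.736, -0.0]
wrist_force: [-0.3, -0.5, -0.5]
opening: 1.006
```

Call:
move_arm(moves=[{"gripper":100,"x":-6,"y":-2.7,"z":0,"roll":0},{"gripper":100,"x":-6,"y":-2.7,"z":0,"roll":0},{"gripper":100,"x":-6,"y":-2.7,"z":0,"roll":0},{"gripper":100,"x":-6,"y":-2.7,"z":0,"roll":0},{"gripper":100,"x":-6,"y":-2.7,"z":0,"roll":0}])

```text
time_s: 1.45
eef_pos: [0.4586, -0.1713, 0.4648]
eef_rot: [0.0, -0.678, 0.735, -0.0]
wrist_force: [1.0, -0.5, -0.4]
opening: 0.998
```

```bash
cat >> h.py <<'E'
from scipy.spatial.transform import Rotation as R
def wrist():
    o=ctrl.get_obs(); w=ctrl.camera("wrist"); q=o["eef_rot"]; T=np.eye(4)
    T[:3,:3]=R.from_quat([q[1],q[2],q[3],q[0]]).as_matrix(); T[:3,3]=o["eef_pos"]
    w["world_from_camera"]=T@np.array(w["tool_from_camera"]); return o,w
def tan(c,area=60):
    hsv=cv2.cvtColor(c["img"],cv2.COLOR_RGB2HSV)
    m=((hsv[...,0]>5)&(hsv[...,0]<18)&(hsv[...,1]>110)&(hsv[...,2]>70)).astype(np.uint8)
    n,l,st,ce=cv2.connectedComponentsWithStats(m)
    return [cv2.minAreaRect(np.argwhere(l==i)[:,::-1].astype(np.float32)) for i in range(1,n) if st[i,4]>area]
E
python3 - <<'E'
from h import *
o,w=wrist(); save("w1.png",cv2.resize(w["img"],(800,600),interpolation=cv2.INTER_CUBIC)); print(o["eef_pos"],o["eef_rot"],o["time_s"])
np.savez("w1.npz",**w)
for r in tan(w): print(r,onz(w,*r[0],.081).round(3),onz(w,*r[0],.138).round(3))
E
```

```text
[ 0.45863517 -0.17134975  0.46478672] [ 5.82327895e-05 -6.78069880e-01  7.34997396e-01 -2.49490156e-04] 1.45
((15.873287200927734, 26.078765869140625), (15.074365615844727, 51.34517288208008), 10.407711029052734) [0.622 0.052 0.081] [0.607 0.015 0.138]
((41.303653717041016, 30.586475372314453), (28.90963363647461, 58.54895782470703), 7.9893269538879395) [0.616 0.028 0.081] [ 0.602 -0.005  0.138]
((408.0707702636719, 77.94229125976562), (47.15934753417969, 14.884602546691895), 86.34777069091797) [ 0.542 -0.338  0.081] [ 0.54  -0.312  0.138]
((390.7577819824219, 80.60733795166016), (46.69047927856445, 18.761859893798828), 80.13418579101562) [ 0.541 -0.32   0.081] [ 0.539 -0.297  0.138]
((111.62629699707031, 98.91527557373047), (68.3515396118164, 81.15133666992188), 88.15238952636719) [ 0.546 -0.029  0.081] [ 0.543 -0.053  0.138]
((324.08502197265625, 98.37885284423828), (57.726558685302734, 59.97667694091797), 77.34745025634766) [ 0.529 -0.251  0.081] [ 0.528 -0.239  0.138]
((20.700000762939453, 98.0999984741211), (55.90169906616211, 15.652475357055664), 79.69515228271484) [0.554 0.066 0.081] [0.55  0.027 0.138]
((45.22163009643555, 96.69617462158203), (55.12799835205078, 23.13113784790039), 75.20323944091797) [0.554 0.04  0.081] [0.55  0.005 0.138]
((397.8247375488281, 149.55955505371094), (29.390819549560547, 63.8065185546875), 31.429563522338867) [ 0.468 -0.331  0.081] [ 0.478 -0.306  0.138]
((432.5500183105469, 165.15000915527344), (54.39117431640625, 64.1942367553711), 71.56504821777344) [ 0.448 -0.37   0.081] [ 0.461 -0.339  0.138]
((126.15849304199219, 173.645263671875), (66.37207794189453, 78.10012817382812), 87.51044464111328) [ 0.466 -0.029  0.081] [ 0.476 -0.053  0.138]
((310.95196533203125, 151.78941345214844), (9.603883743286133, 36.23534393310547), 50.59933853149414) [ 0.474 -0.236  0.081] [ 0.482 -0.226  0.138]
```

View pics/w1.png

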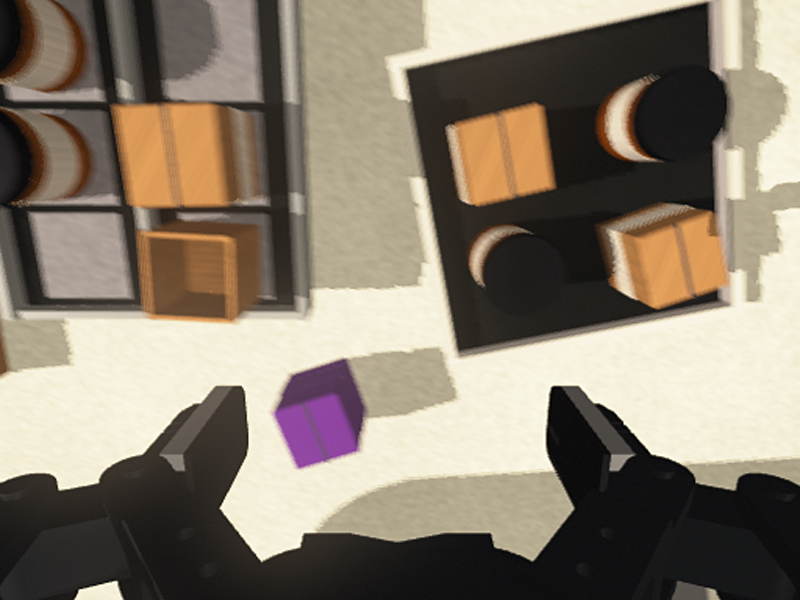

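Wrist view (800 px): the open carton's inside is visible at (195,275), the old carton at (175,155), the jar lids are at the left edge, and the jar front pad is at (85,255). In the tray there are cartons at (505,155) and (680,262), with jar lids at (682,113) and (517,272). Purple at (320,425) is the look-alike and gets left alone.

Run:
```python
from h import *
c=dict(np.load("w1.npz")); s=512/800
def P(n,pts,z):
    p=np.array([onz(c,u*s,v*s,z)[:2] for u,v in pts]); print(n,p.mean(0).round(4),p.round(3).tolist(),[round(float(np.degrees(np.arctan2(*(p[(i+1)%len(p)]-p[i])[::-1]))),1) for i in range(len(p))])
P("cA",[(457,124),(542,103),(557,190),(470,206)],.081)
P("cB",[(625,237),(710,211),(727,285),(652,308)],.081)
P("J1",[(682,113)],.081);P("J2",[(517,272)],.081)
P("old",[(114,104),(222,103),(236,205),(125,208)],.138)
P("emp",[(142,231),(236,236),(236,320),(150,317)],.127)
P("padJF",[(30,211),(125,212),(133,298),(42,298)],.063)
P("lip",[(285,0),(308,315),(14,318)],.075)
```

```text
cA [ 0.5267 -0.2514] [[0.55, -0.219], [0.559, -0.275], [0.502, -0.285], [0.496, -0.226]] [-81.4, -169.9, 95.7, 6.7]
cB [ 0.4456 -0.3716] [[0.466, -0.333], [0.479, -0.391], [0.425, -0.408], [0.412, -0.355]] [-77.0, -162.8, 103.8, 22.1]
J1 [ 0.545 -0.367] [[0.545, -0.367]] [0.0]
J2 [ 0.4469 -0.2572] [[0.447, -0.257]] [0.0]
old [ 0.5421 -0.0528] [[0.572, -0.025], [0.568, -0.084], [0.513, -0.083], [0.516, -0.019]] [-94.1, 178.4, 86.9, -6.8]
emp [ 0.4706 -0.0442] [[0.501, -0.02], [0.494, -0.076], [0.441, -0.067], [0.447, -0.013]] [-97.7, 170.5, 83.3, -7.1]
padJF [0.4811 0.061 ] [[0.517, 0.091], [0.51, 0.022], [0.446, 0.031], [0.452, 0.1]] [-95.2, 172.4, 85.4, -7.9]
lip [ 0.4997 -0.034 ] [[0.633, -0.115], [0.425, -0.103], [0.441, 0.116]] [176.7, 86.0, -50.2]
```

Call:
move_arm(moves=[{"gripper":100,"x":-4.3,"y":0,"z":3,"roll":0},{"gripper":100,"x":-4.3,"y":0,"z":3,"roll":0},{"gripper":100,"x":-4.1,"y":0,"z":3,"roll":0},{"gripper":100,"x":0,"y":0,"z":2.5,"roll":0},{"gripper":100,"x":0,"y":0,"z":0,"roll":0}])

```text
time_s: 2.12
eef_pos: [0.4675, -0.0461, 0.3478]
eef_rot: [-0.001, -0.679, 0.735, 0.002]
wrist_force: [-0.3, -0.7, 0.8]
opening: 0.999
```

Run:
```python
from h import *
o,w=wrist(); save("w2.png",cv2.resize(w["img"],(800,600),interpolation=cv2.INTER_CUBIC)); print(o["eef_pos"],o["eef_rot"],o["time_s"])
np.savez("w2.npz",**w)
```

```text
[ 0.46745282 -0.04614114  0.34784871] [-0.00109101 -0.67853405  0.73456547  0.00198323] 2.125
```

View pics/w2.png

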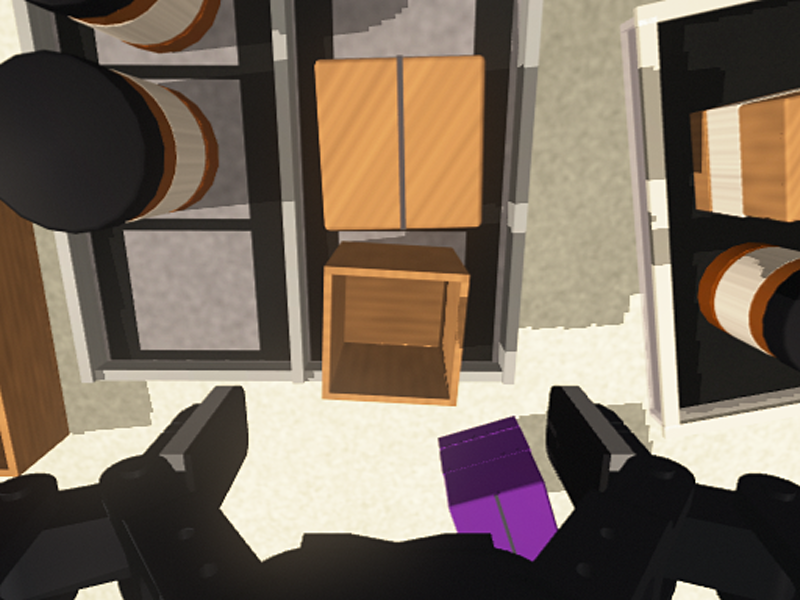

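The close crop shows the open carton's rim at (323,264), (469,276), (456,405), (322,397), and you can see it is empty. The sealed old carton is behind it at (400,142). Jar front pad is about (193,291), and the middle jar lid about (75,142).

```bash
cat >> h.py <<'E'
def P(c,n,pts,z,s=512/800):
    p=np.array([onz(c,u*s,v*s,z)[:2] for u,v in pts]); print(n,p.mean(0).round(4),p.round(3).tolist(),[round(float(np.degrees(np.arctan2(*(p[(i+1)%len(p)]-p[i])[::-1]))),1) for i in range(len(p))])
E
python3 - <<'E'
from h import *
c=dict(np.load("w2.npz"))
P(c,"emp",[(323,264),(469,276),(456,405),(322,397)],.127)
P(c,"old",[(315,62),(484,56),(483,227),(325,229)],.138)
P(c,"padJF",[(123,233),(250,231),(260,351),(140,351)],.063)
P(c,"jarM",[(75,142)],.138)
P(c,"cornerFR,FL",[(515,383),(87,381)],.075)
E
```

```text
emp [ 0.4691 -0.0448] [[0.501, -0.021], [0.492, -0.076], [0.438, -0.069], [0.446, -0.014]] [-99.3, 172.1, 81.7, -7.3]
old [ 0.541  -0.0539] [[0.57, -0.028], [0.567, -0.083], [0.512, -0.08], [0.516, -0.025]] [-92.7, 177.8, 86.2, -3.3]
padJF [0.479  0.0591] [[0.513, 0.088], [0.509, 0.025], [0.445, 0.029], [0.45, 0.094]] [-93.6, 175.7, 85.5, -4.8]
jarM [0.5514 0.0562] [[0.551, 0.056]] [0.0]
cornerFR,FL [0.4301 0.0068] [[0.421, -0.105], [0.439, 0.118]] [85.2, -94.8]
```

Call:
move_arm(moves=[{"gripper":100,"x":0,"y":0,"z":4.5,"roll":2},{"gripper":100,"x":0,"y":0,"z":4.3,"roll":1},{"gripper":100,"x":0,"y":0,"z":0,"roll":0},{"gripper":40,"x":0,"y":0,"z":0,"roll":0},{"gripper":40,"x":0,"y":0,"z":0,"roll":0}])

```text
time_s: 2.8
eef_pos: [0.4697, -0.0474, 0.2645]
eef_rot: [0.001, -0.659, 0.752, -0.002]
wrist_force: [1.3, -0.1, -1.2]
opening: 0.647
```

Call:
move_arm(moves=[{"gripper":30,"x":0,"y":0,"z":0,"roll":0},{"gripper":30,"x":0,"y":0,"z":0,"roll":0},{"gripper":30,"x":0,"y":0,"z":-2,"roll":0},{"gripper":30,"x":0,"y":0,"z":-2,"roll":0}])

```text
time_s: 3.3
eef_pos: [0.4685, -0.0468, 0.3033]
eef_rot: [0.0, -0.659, 0.752, -0.001]
wrist_force: [0.3, -0.3, -0.4]
opening: 0.649
```

Call:
move_arm(moves=[{"gripper":30,"x":0,"y":0,"z":-4,"roll":0},{"gripper":30,"x":-2,"y":0,"z":-2.5,"roll":0},{"gripper":30,"x":-5.5,"y":0.5,"z":0,"roll":0},{"gripper":30,"x":-5.5,"y":0.5,"z":0,"roll":0},{"gripper":30,"x":-5.5,"y":0.5,"z":0,"roll":0}])

```text
time_s: 3.92
eef_pos: [0.4779, 0.1402, 0.3684]
eef_rot: [0.001, -0.659, 0.753, -0.001]
wrist_force: [0.5, -0.3, -0.5]
opening: 0.643
```

Call:
move_arm(moves=[{"gripper":30,"x":-5.5,"y":0.5,"z":0,"roll":0},{"gripper":30,"x":-5.5,"y":0.5,"z":0,"roll":0},{"gripper":30,"x":-4.8,"y":0,"z":0,"roll":0},{"gripper":30,"x":0,"y":0,"z":4,"roll":0},{"gripper":30,"x":0,"y":0,"z":0,"roll":0}])

```text
time_s: 4.55
eef_pos: [0.4875, 0.2967, 0.3246]
eef_rot: [-0.003, -0.659, 0.752, 0.001]
wrist_force: [-0.7, -0.1, -0.8]
opening: 0.647
```

Call:
move_arm(moves=[{"gripper":30,"x":0,"y":0,"z":4.5,"roll":0},{"gripper":30,"x":0,"y":0,"z":4.5,"roll":0},{"gripper":30,"x":0,"y":0,"z":2.3,"roll":0},{"gripper":30,"x":0,"y":0,"z":0,"roll":0},{"gripper":90,"x":0,"y":0,"z":0,"roll":0}])

```text
time_s: 5.18
eef_pos: [0.4901, 0.2966, 0.2161]
eef_rot: [0.002, -0.658, 0.753, -0.001]
wrist_force: [0.7, -0.3, 0.6]
opening: 0.843
```

Call:
move_arm(moves=[{"gripper":90,"x":0,"y":0,"z":0,"roll":0},{"gripper":100,"x":0,"y":0,"z":-3,"roll":0},{"gripper":100,"x":0,"y":0,"z":-6,"roll":0},{"gripper":100,"x":0,"y":0,"z":-6,"roll":-3},{"gripper":100,"x":5.8,"y":-2,"z":0,"roll":0}])

```text
time_s: 5.8
eef_pos: [0.5053, 0.2398, 0.3718]
eef_rot: [0.007, -0.681, 0.733, -0.003]
wrist_force: [0.8, -0.5, -1.4]
opening: 0.996
```

Call:
move_arm(moves=[{"gripper":100,"x":5.8,"y":-2,"z":0,"roll":0},{"gripper":100,"x":5.8,"y":-2,"z":0,"roll":0},{"gripper":100,"x":5.8,"y":-2.2,"z":0,"roll":0},{"gripper":100,"x":0,"y":0,"z":0,"roll":0},{"gripper":100,"x":0,"y":0,"z":0,"roll":0}])

```text
time_s: 6.42
eef_pos: [0.552, 0.0587, 0.3646]
eef_rot: [0.001, -0.678, 0.735, -0.0]
wrist_force: [-0.1, -0.0, 0.4]
opening: 0.997
```

Run:
```python
from h import *
o,w=wrist(); save("w3.png",cv2.resize(w["img"],(800,600),interpolation=cv2.INTER_CUBIC)); print(o["eef_pos"],o["eef_rot"],o["time_s"])
np.savez("w3.npz",**w)
```

```text
[0.55197565 0.0586929  0.3645704 ] [ 5.08769109e-04 -6.77757194e-01  7.35285565e-01 -2.53788879e-04] 6.425
```

View pics/w3.png

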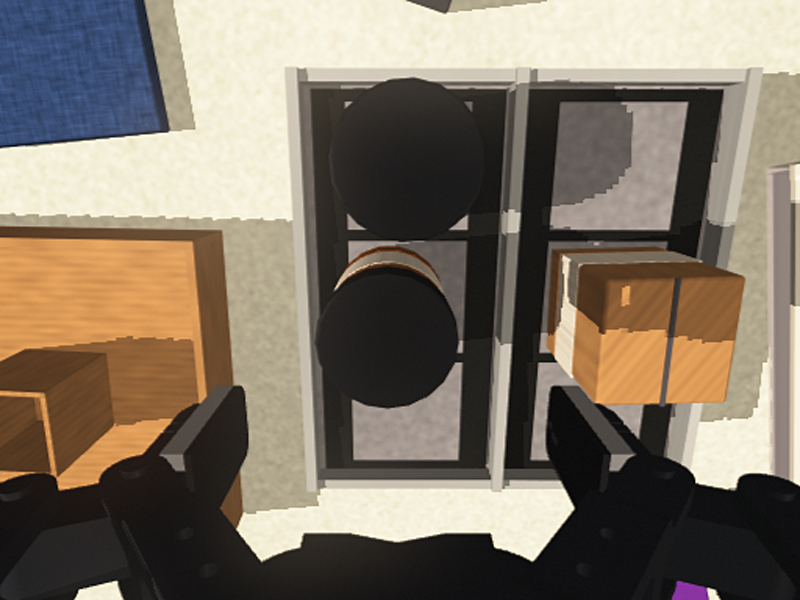

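Both jars stand upright, lids at (387,337) and (407,160). The carton back pad is at (560,102) to (673,232), and the empty carton is in the box at lower left.

Run:
```python
from h import *
c=dict(np.load("w3.npz"))
P(c,"lidM",[(387,337)],.138);P(c,"lidB",[(407,160)],.138)
P(c,"padCB",[(560,102),(688,102),(675,232),(549,230)],.063)
P(c,"padJF front edge",[(353,460),(458,460)],.063)
P(c,"BL,BR,FL",[(287,68),(761,70),(310,491)],.075)
P(c,"box",[(0,230),(220,232)],.05)
g=cv2.cvtColor(c["img"],cv2.COLOR_RGB2GRAY)
```

```text
lidM [0.5534 0.0623] [[0.553, 0.062]] [0.0]
lidB [0.6225 0.0488] [[0.622, 0.049]] [0.0]
padCB [ 0.6098 -0.0614] [[0.645, -0.031], [0.639, -0.095], [0.574, -0.093], [0.581, -0.026]] [-94.7, 178.1, 84.4, -4.9]
padJF front edge [0.4474 0.0615] [[0.45, 0.093], [0.445, 0.03]] [-94.6, 85.4]
BL,BR,FL [0.5859 0.0327] [[0.669, 0.101], [0.65, -0.122], [0.439, 0.119]] [-94.9, 131.2, -4.6]
box [0.5984 0.2164] [[0.604, 0.278], [0.593, 0.155]] [-95.2, 84.8]
```

Call:
move_arm(moves=[{"gripper":100,"x":-0.3,"y":-0.1,"z":4,"roll":0},{"gripper":100,"x":0,"y":0,"z":4,"roll":0},{"gripper":100,"x":0,"y":0,"z":2.1,"roll":0},{"gripper":100,"x":0,"y":0,"z":0,"roll":0},{"gripper":50,"x":0,"y":0,"z":0,"roll":0}])

```text
time_s: 7.1
eef_pos: [0.5536, 0.0626, 0.2639]
eef_rot: [0.001, -0.679, 0.734, -0.001]
wrist_force: [0.8, 1.0, 0.5]
opening: 0.813
```

Call:
move_arm(moves=[{"gripper":40,"x":0,"y":0,"z":0,"roll":0},{"gripper":40,"x":0,"y":0,"z":0,"roll":0},{"gripper":40,"x":0,"y":0,"z":-1,"roll":0},{"gripper":40,"x":0,"y":0,"z":-1,"roll":0},{"gripper":40,"x":0,"y":0,"z":0,"roll":0}])

```text
time_s: 7.72
eef_pos: [0.5537, 0.0615, 0.2839]
eef_rot: [0.001, -0.678, 0.735, -0.001]
wrist_force: [-0.7, -0.2, -3.1]
opening: 0.683
```

Call:
move_arm(moves=[{"gripper":40,"x":0.3,"y":2.5,"z":0,"roll":0},{"gripper":40,"x":0.3,"y":2.5,"z":0,"roll":0},{"gripper":40,"x":0.3,"y":2.4,"z":0,"roll":0},{"gripper":40,"x":0,"y":0,"z":1,"roll":0},{"gripper":40,"x":0,"y":0,"z":0.8,"roll":0}])

```text
time_s: 8.35
eef_pos: [0.4791, 0.0586, 0.2644]
eef_rot: [0.0, -0.678, 0.735, -0.0]
wrist_force: [-10.9, 12.7, 62.5]
opening: 0.685
```

Call:
move_arm(moves=[{"gripper":40,"x":0,"y":0,"z":0.2,"roll":0},{"gripper":40,"x":0,"y":0,"z":0,"roll":0}])

```text
time_s: 8.6
eef_pos: [0.4801, 0.0586, 0.2648]
eef_rot: [0.0, -0.678, 0.735, -0.0]
wrist_force: [-9.1, 0.3, 20.4]
opening: 0.682
```

Call:
move_arm(moves=[{"gripper":40,"x":0,"y":0,"z":-0.2,"roll":0},{"gripper":80,"x":0,"y":0,"z":0,"roll":0},{"gripper":100,"x":0,"y":0,"z":0,"roll":0},{"gripper":100,"x":0,"y":0,"z":-3,"roll":0},{"gripper":100,"x":0,"y":0,"z":-4.5,"roll":0}])

```text
time_s: 9.22
eef_pos: [0.4783, 0.0586, 0.339]
eef_rot: [-0.001, -0.678, 0.735, 0.001]
wrist_force: [1.9, -0.4, 0.5]
opening: 1.002
```

Call:
move_arm(moves=[{"gripper":100,"x":-0.2,"y":-5,"z":0,"roll":0},{"gripper":100,"x":0,"y":-5,"z":0,"roll":0},{"gripper":100,"x":0,"y":-4.2,"z":0,"roll":0},{"gripper":100,"x":0,"y":0,"z":0,"roll":0},{"gripper":100,"x":0,"y":0,"z":0,"roll":0}])

```text
time_s: 9.85
eef_pos: [0.6199, 0.0493, 0.3388]
eef_rot: [-0.001, -0.678, 0.735, 0.001]
wrist_force: [-0.8, -0.3, -0.7]
opening: 1.002
```

Run:
```python
from h import *
o,w=wrist(); save("w4.png",cv2.resize(w["img"],(800,600),interpolation=cv2.INTER_CUBIC)); print(o["eef_pos"],o["eef_rot"],o["time_s"])
np.savez("w4.npz",**w)
```

```text
[0.61986221 0.04932598 0.33880835] [-6.29676989e-04 -6.78144384e-01  7.34928033e-01  7.64467602e-04] 9.85
```

View pics/w4.png

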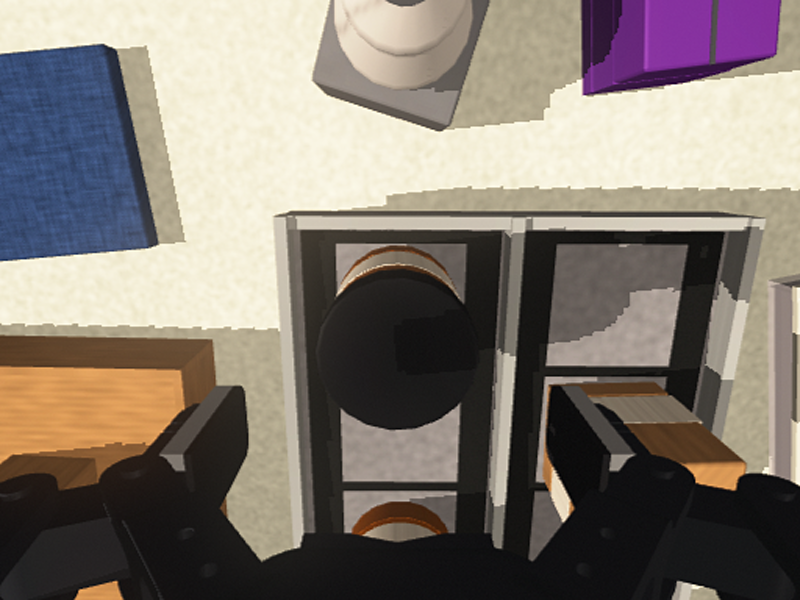

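The back jar lid is at (396,350), centred between the fingers. The moved jar is visible at (400,520) on the front pad, and the marble is behind at (400,60), well clear.

Run:
```python
from h import *
c=dict(np.load("w4.npz"))
P(c,"lidB",[(396,351)],.138)
P(c,"frag",[(445,128)],.0)
P(c,"front jar back edge",[(400,510)],.115)
P(c,"padCB",[(553,244),(687,244),(672,367),(547,365)],.063)
```

```text
lidB [0.624  0.0489] [[0.624, 0.049]] [0.0]
frag [0.706 0.014] [[0.706, 0.014]] [0.0]
front jar back edge [0.539  0.0539] [[0.539, 0.054]] [0.0]
padCB [ 0.6101 -0.0608] [[0.645, -0.03], [0.64, -0.095], [0.575, -0.092], [0.581, -0.027]] [-94.6, 177.5, 84.4, -2.6]
```

Call:
move_arm(moves=[{"gripper":100,"x":0,"y":-0.2,"z":3.5,"roll":0},{"gripper":100,"x":0,"y":0,"z":3.5,"roll":0},{"gripper":100,"x":0,"y":0,"z":0.5,"roll":0},{"gripper":50,"x":0,"y":0,"z":0,"roll":0},{"gripper":40,"x":0,"y":0,"z":0,"roll":0}])

```text
time_s: 10.52
eef_pos: [0.6231, 0.049, 0.267]
eef_rot: [0.001, -0.678, 0.735, -0.001]
wrist_force: [0.7, -0.2, -2.9]
opening: 0.682
```

Call:
move_arm(moves=[{"gripper":40,"x":0,"y":0,"z":0,"roll":0},{"gripper":40,"x":0,"y":0,"z":0,"roll":0},{"gripper":40,"x":0,"y":0,"z":-1,"roll":0},{"gripper":40,"x":0,"y":0,"z":-1,"roll":0},{"gripper":40,"x":0,"y":0,"z":0,"roll":0}])

```text
time_s: 11.15
eef_pos: [0.6228, 0.0491, 0.2858]
eef_rot: [0.001, -0.678, 0.735, -0.001]
wrist_force: [1.2, -0.3, -3.4]
opening: 0.685
```

Call:
move_arm(moves=[{"gripper":40,"x":0.1,"y":2.5,"z":0,"roll":0},{"gripper":40,"x":0.1,"y":2.5,"z":0,"roll":0},{"gripper":40,"x":0.1,"y":2.4,"z":0,"roll":0},{"gripper":40,"x":0,"y":0,"z":0.8,"roll":0},{"gripper":40,"x":0,"y":0,"z":0.4,"roll":0}])

```text
time_s: 11.78
eef_pos: [0.5487, 0.0519, 0.2722]
eef_rot: [0.0, -0.678, 0.735, -0.0]
wrist_force: [-0.2, 0.1, -3.3]
opening: 0.69
```

Call:
move_arm(moves=[{"gripper":40,"x":0,"y":0,"z":0.4,"roll":0},{"gripper":40,"x":0,"y":0,"z":0,"roll":0}])

```text
time_s: 12.02
eef_pos: [0.5487, 0.0519, 0.2681]
eef_rot: [-0.0, -0.678, 0.735, 0.0]
wrist_force: [-0.4, -0.5, -4.2]
opening: 0.688
```

Call:
move_arm(moves=[{"gripper":40,"x":0,"y":0,"z":0.15,"roll":0},{"gripper":70,"x":0,"y":0,"z":0,"roll":0},{"gripper":100,"x":0,"y":0,"z":0,"roll":0},{"gripper":100,"x":0,"y":0,"z":-3,"roll":0},{"gripper":100,"x":0,"y":0,"z":-5,"roll":0}])

```text
time_s: 12.65
eef_pos: [0.5479, 0.052, 0.347]
eef_rot: [-0.001, -0.678, 0.735, 0.001]
wrist_force: [1.1, -0.9, -0.2]
opening: 1.002
```

Call:
move_arm(moves=[{"gripper":100,"x":5,"y":0,"z":-1,"roll":0},{"gripper":100,"x":5.5,"y":0,"z":0,"roll":0},{"gripper":100,"x":0,"y":0,"z":0,"roll":0},{"gripper":100,"x":0,"y":0,"z":0,"roll":0}])

```text
time_s: 13.15
eef_pos: [0.5401, -0.0526, 0.3576]
eef_rot: [0.0, -0.678, 0.735, -0.0]
wrist_force: [-0.4, 0.6, 1.6]
opening: 1.001
```

Run:
```python
from h import *
o,w=wrist(); save("w5.png",cv2.resize(w["img"],(800,600),interpolation=cv2.INTER_CUBIC)); print(o["eef_pos"],o["eef_rot"],o["time_s"])
np.savez("w5.npz",**w)
```

```text
[ 0.54009294 -0.05261889  0.35758594] [ 3.55599746e-04 -6.77800959e-01  7.35245342e-01 -1.44278242e-04] 13.15
```

View pics/w5.png

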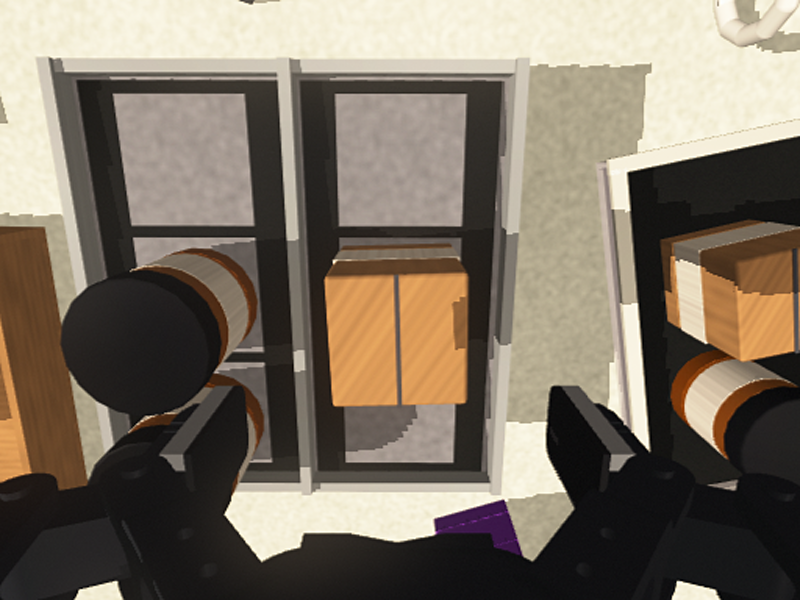

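The jars stand upright in the middle (lid about (142,342)) and front. The old carton's top face is (326,276), (467,272), (468,404), (333,406), and the back pads are empty.

Run:
```python
from h import *
c=dict(np.load("w5.npz"))
P(c,"old",[(326,276),(467,272),(468,404),(333,406)],.138)
P(c,"lidM",[(142,342)],.138)
P(c,"padCB",[(335,94),(466,94),(463,227),(339,226)],.063)
P(c,"padJB",[(114,93),(245,93),(255,226),(131,225)],.063)
```

```text
old [ 0.5414 -0.0538] [[0.57, -0.028], [0.568, -0.082], [0.512, -0.08], [0.516, -0.025]] [-93.0, 177.9, 86.3, -3.8]
lidM [0.5497 0.0479] [[0.55, 0.048]] [0.0]
padCB [ 0.61   -0.0607] [[0.645, -0.031], [0.639, -0.095], [0.575, -0.09], [0.581, -0.026]] [-94.7, 176.1, 84.9, -4.7]
padJB [0.6192 0.0469] [[0.654, 0.076], [0.649, 0.012], [0.584, 0.018], [0.59, 0.082]] [-94.7, 175.3, 84.9, -5.4]
```

Call:
move_arm(moves=[{"gripper":100,"x":0,"y":0,"z":4,"roll":0},{"gripper":100,"x":0,"y":0,"z":4,"roll":0},{"gripper":100,"x":0,"y":0,"z":1,"roll":0},{"gripper":50,"x":0,"y":0,"z":0,"roll":0},{"gripper":40,"x":0,"y":0,"z":0,"roll":0}])

```text
time_s: 13.82
eef_pos: [0.541, -0.0525, 0.2692]
eef_rot: [0.001, -0.678, 0.735, -0.001]
wrist_force: [0.5, 0.5, -1.0]
opening: 0.65
```

Call:
move_arm(moves=[{"gripper":40,"x":0,"y":0,"z":0,"roll":0},{"gripper":40,"x":0,"y":0,"z":0,"roll":0},{"gripper":40,"x":0,"y":0,"z":-1,"roll":0},{"gripper":40,"x":0,"y":0,"z":-1,"roll":0},{"gripper":40,"x":0,"y":0,"z":0,"roll":0}])

```text
time_s: 14.45
eef_pos: [0.5404, -0.0528, 0.2884]
eef_rot: [0.0, -0.678, 0.735, -0.001]
wrist_force: [-0.1, -0.7, -1.3]
opening: 0.648
```

Call:
move_arm(moves=[{"gripper":40,"x":0.1,"y":2.4,"z":0,"roll":0},{"gripper":40,"x":0.1,"y":2.4,"z":0,"roll":0},{"gripper":40,"x":0,"y":2.3,"z":0,"roll":0},{"gripper":40,"x":0,"y":0,"z":0.8,"roll":0},{"gripper":40,"x":0,"y":0,"z":0.8,"roll":0}])

```text
time_s: 15.08
eef_pos: [0.4696, -0.0491, 0.2709]
eef_rot: [0.0, -0.678, 0.735, -0.0]
wrist_force: [-0.1, 0.0, -2.5]
opening: 0.653
```

Call:
move_arm(moves=[{"gripper":40,"x":0,"y":0,"z":0.2,"roll":0},{"gripper":40,"x":0,"y":0,"z":0,"roll":0}])

```text
time_s: 15.32
eef_pos: [0.4697, -0.0491, 0.2691]
eef_rot: [-0.0, -0.678, 0.735, 0.0]
wrist_force: [-1.6, -0.2, 0.4]
opening: 0.654
```

Call:
move_arm(moves=[{"gripper":40,"x":0,"y":0,"z":0.05,"roll":0},{"gripper":70,"x":0,"y":0,"z":0,"roll":0},{"gripper":100,"x":0,"y":0,"z":0,"roll":0},{"gripper":100,"x":0,"y":0,"z":-4,"roll":0},{"gripper":100,"x":0,"y":0,"z":-5,"roll":0}])

```text
time_s: 15.95
eef_pos: [0.4687, -0.0488, 0.3586]
eef_rot: [-0.001, -0.678, 0.735, 0.001]
wrist_force: [0.3, -0.7, 0.2]
opening: 0.998
```

Call:
move_arm(moves=[{"gripper":100,"x":5.4,"y":0,"z":-1,"roll":0},{"gripper":100,"x":5.4,"y":-1,"z":-1,"roll":0},{"gripper":100,"x":5.4,"y":-1,"z":-1,"roll":0},{"gripper":100,"x":5.4,"y":-1,"z":-1,"roll":0},{"gripper":100,"x":5,"y":-1,"z":-1,"roll":0}])

```text
time_s: 16.58
eef_pos: [0.4876, -0.3193, 0.4089]
eef_rot: [0.0, -0.678, 0.735, -0.0]
wrist_force: [1.3, -0.1, -0.5]
opening: 1.006
```

Call:
move_arm(moves=[{"gripper":100,"x":0,"y":0,"z":0,"roll":0},{"gripper":100,"x":0,"y":0,"z":0,"roll":0}])

```text
time_s: 16.82
eef_pos: [0.4875, -0.317, 0.408]
eef_rot: [0.0, -0.678, 0.735, 0.001]
wrist_force: [-0.6, 0.6, -0.3]
opening: 1.0
```

Run:
```python
from h import *
o,w=wrist(); save("w6.png",cv2.resize(w["img"],(800,600),interpolation=cv2.INTER_CUBIC)); print(o["eef_pos"],o["eef_rot"],o["time_s"])
np.savez("w6.npz",**w)
```

```text
[ 0.48745134 -0.31702405  0.40801695] [ 1.63603139e-04 -6.77946870e-01  7.35110564e-01  6.87241617e-04] 16.825
```

View pics/w6.png

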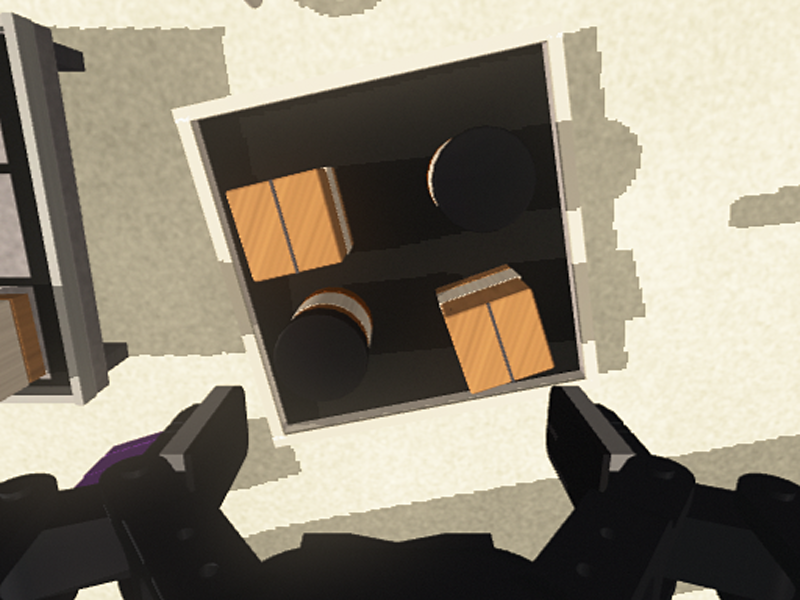

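In the tray: carton A's top is (226,191), (322,168), (343,263), (254,281), carton B's top is (446,312), (531,289), (554,370), (471,392), and the jar lids are at (484,180) and (322,353).

Run:
```python
from h import *
c=dict(np.load("w6.npz"))
P(c,"A",[(226,191),(322,168),(343,263),(254,281)],.081)
P(c,"B",[(446,312),(531,289),(554,370),(471,392)],.081)
P(c,"J1",[(484,180)],.081);P(c,"J2",[(322,353)],.081)
```

```text
A [ 0.5262 -0.2553] [[0.549, -0.224], [0.558, -0.28], [0.502, -0.286], [0.496, -0.231]] [-81.7, -173.9, 96.9, 8.2]
B [ 0.4448 -0.3785] [[0.467, -0.346], [0.477, -0.398], [0.423, -0.412], [0.412, -0.359]] [-78.7, -165.4, 101.7, 13.4]
J1 [ 0.5435 -0.3716] [[0.544, -0.372]] [0.0]
J2 [ 0.4462 -0.2667] [[0.446, -0.267]] [0.0]
```

Call:
move_arm(moves=[{"gripper":100,"x":0,"y":0,"z":0,"roll":-6},{"gripper":100,"x":0,"y":0,"z":0,"roll":-6},{"gripper":100,"x":-3,"y":-2.4,"z":3,"roll":0},{"gripper":100,"x":-2.7,"y":-2.2,"z":3,"roll":0},{"gripper":100,"x":0,"y":0,"z":3,"roll":0}])

```text
time_s: 17.5
eef_pos: [0.5268, -0.251, 0.3178]
eef_rot: [-0.0, 0.753, -0.658, -0.0]
wrist_force: [-0.4, -0.6, 0.3]
opening: 1.002
```

Call:
move_arm(moves=[{"gripper":100,"x":0,"y":0,"z":0,"roll":0},{"gripper":100,"x":0,"y":0,"z":0,"roll":0}])

```text
time_s: 17.75
eef_pos: [0.5262, -0.2545, 0.3199]
eef_rot: [-0.0, 0.751, -0.66, 0.001]
wrist_force: [0.4, -0.2, 0.5]
opening: 0.998
```

```bash
cat >> h.py <<'E'
def near(c,z,area=400):
    "tan blobs whose point on plane z lies within 9 cm of the TCP, corners in world"
    for r in tan(c,area):
        p=onz(c,*r[0],z)
        if np.hypot(*(p-ctrl.get_obs()["eef_pos"])[:2])<.09:
            b=np.array([onz(c,u,v,z)[:2] for u,v in cv2.boxPoints(r)]); e=b[1]-b[0]
            print(p[:2].round(4),"sides",np.linalg.norm(e).round(4),np.linalg.norm(b[2]-b[1]).round(4),"az",np.degrees(np.arctan2(e[1],e[0])).round(1))
E
python3 - <<'E'
from h import *
o,w=wrist(); print(o["eef_pos"],o["eef_rot"],o["time_s"])
np.savez("w7.npz",**w); near(w,.081)
save("w7.png",cv2.resize(w["img"],(800,600),interpolation=cv2.INTER_CUBIC))
E
```

```text
[ 0.526176   -0.25454781  0.31989246] [-4.32353534e-05  7.51456854e-01 -6.59781915e-01  6.48159408e-04] 17.75
[ 0.562  -0.3273] sides 0.0415 0.0179 az -21.0
[ 0.5235 -0.2543] sides 0.0549 0.0759 az -81.4
```

View pics/w7.png

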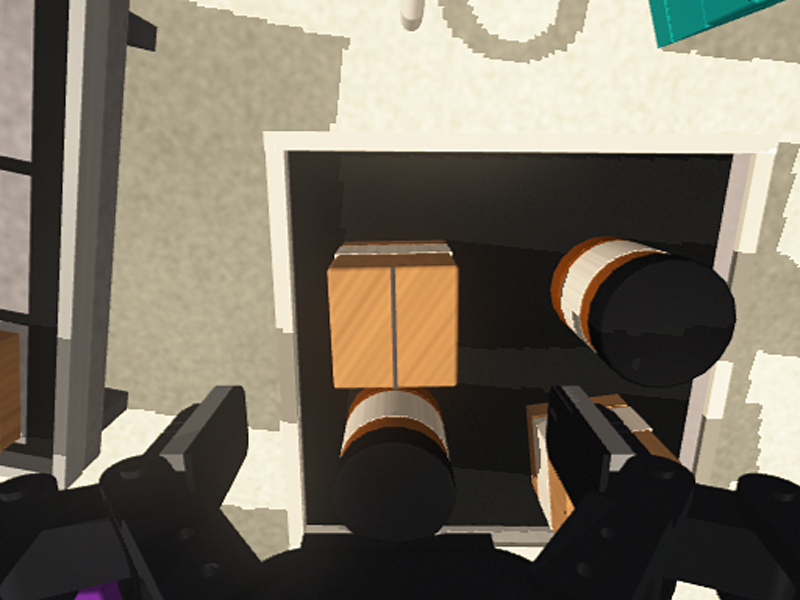

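Carton A's top is at (328–458, 266–387), square and centred between the fingers. The jar behind it at (395,480) is clear.

Call:
move_arm(moves=[{"gripper":100,"x":0,"y":0,"z":5,"roll":0},{"gripper":100,"x":0,"y":0,"z":5,"roll":0},{"gripper":100,"x":0,"y":0,"z":0.5,"roll":0},{"gripper":50,"x":0,"y":0,"z":0,"roll":0},{"gripper":40,"x":0,"y":0,"z":0,"roll":0}])

```text
time_s: 18.42
eef_pos: [0.5272, -0.2558, 0.217]
eef_rot: [-0.0, 0.751, -0.66, 0.003]
wrist_force: [1.5, -0.5, -2.2]
opening: 0.648
```

Call:
move_arm(moves=[{"gripper":40,"x":0,"y":0,"z":0,"roll":0},{"gripper":40,"x":0,"y":0,"z":0,"roll":0},{"gripper":40,"x":0,"y":0,"z":0,"roll":0}])

```text
time_s: 18.8
eef_pos: [0.5272, -0.2557, 0.2169]
eef_rot: [-0.0, 0.751, -0.66, 0.003]
wrist_force: [0.1, -0.2, 6.6]
opening: 0.649
```

Call:
move_arm(moves=[{"gripper":40,"x":0,"y":0,"z":-2,"roll":0},{"gripper":40,"x":0,"y":0,"z":-6,"roll":0},{"gripper":40,"x":0,"y":0,"z":-6,"roll":0},{"gripper":40,"x":0,"y":0,"z":-3,"roll":6},{"gripper":40,"x":0,"y":0,"z":0,"roll":6.2}])

```text
time_s: 19.42
eef_pos: [0.5265, -0.2552, 0.3895]
eef_rot: [0.001, -0.676, 0.737, -0.004]
wrist_force: [-0.5, 0.3, -2.1]
opening: 0.649
```

Call:
move_arm(moves=[{"gripper":40,"x":-5,"y":0.1,"z":0,"roll":0},{"gripper":40,"x":-5,"y":0.1,"z":0,"roll":0},{"gripper":40,"x":-5,"y":0.1,"z":0,"roll":0},{"gripper":40,"x":-5,"y":0.1,"z":0,"roll":0},{"gripper":40,"x":0,"y":0,"z":4,"roll":0}])

```text
time_s: 20.05
eef_pos: [0.5399, -0.0522, 0.3483]
eef_rot: [0.003, -0.679, 0.735, -0.004]
wrist_force: [0.9, -1.2, -2.8]
opening: 0.642
```

Call:
move_arm(moves=[{"gripper":40,"x":0,"y":0,"z":4,"roll":0},{"gripper":40,"x":0,"y":0,"z":2.5,"roll":0},{"gripper":40,"x":0,"y":0,"z":0,"roll":0},{"gripper":40,"x":0,"y":0,"z":0,"roll":0}])

```text
time_s: 20.55
eef_pos: [0.5393, -0.0554, 0.2806]
eef_rot: [0.001, -0.677, 0.736, -0.001]
wrist_force: [-0.2, -0.2, -1.6]
opening: 0.647
```

Call:
move_arm(moves=[{"gripper":40,"x":0,"y":-0.1,"z":0.4,"roll":0},{"gripper":40,"x":0,"y":0,"z":0.2,"roll":0},{"gripper":40,"x":0,"y":0,"z":0,"roll":0}])

```text
time_s: 20.92
eef_pos: [0.5401, -0.0555, 0.2739]
eef_rot: [0.0, -0.677, 0.736, -0.001]
wrist_force: [-2.4, -0.1, 4.9]
opening: 0.643
```

Call:
move_arm(moves=[{"gripper":70,"x":0,"y":0,"z":0,"roll":0},{"gripper":100,"x":0,"y":0,"z":0,"roll":0},{"gripper":100,"x":0,"y":0,"z":-4,"roll":0},{"gripper":100,"x":0,"y":0,"z":-5,"roll":0},{"gripper":100,"x":5.5,"y":1.1,"z":-1,"roll":0}])

```text
time_s: 21.55
eef_pos: [0.5256, -0.1078, 0.3768]
eef_rot: [0.002, -0.679, 0.734, -0.003]
wrist_force: [0.7, -1.3, -0.9]
opening: 1.0
```

Call:
move_arm(moves=[{"gripper":100,"x":5.5,"y":1.1,"z":0,"roll":0},{"gripper":100,"x":5.5,"y":1.1,"z":0,"roll":0},{"gripper":100,"x":5.5,"y":1.2,"z":0,"roll":0},{"gripper":100,"x":5.5,"y":1.2,"z":0,"roll":0},{"gripper":100,"x":5.5,"y":1.2,"z":0,"roll":0}])

```text
time_s: 22.18
eef_pos: [0.4425, -0.38, 0.3727]
eef_rot: [0.0, -0.677, 0.736, -0.0]
wrist_force: [1.4, 0.2, -0.7]
opening: 0.999
```

Call:
move_arm(moves=[{"gripper":100,"x":0,"y":0,"z":3,"roll":-9},{"gripper":100,"x":0,"y":0,"z":3,"roll":-8.6},{"gripper":100,"x":0,"y":0,"z":0,"roll":0},{"gripper":100,"x":0,"y":0,"z":0,"roll":0}])

```text
time_s: 22.68
eef_pos: [0.4436, -0.3786, 0.3137]
eef_rot: [0.0, 0.781, -0.625, 0.001]
wrist_force: [0.1, -0.6, 0.0]
opening: 0.998
```

Run:
```python
from h import *
o,w=wrist(); print(o["eef_pos"],o["eef_rot"],o["time_s"])
np.savez("w8.npz",**w); near(w,.081)
save("w8.png",cv2.resize(w["img"],(800,600),interpolation=cv2.INTER_CUBIC))
```

```text
[ 0.44364457 -0.37855712  0.31371101] [ 1.40756275e-04  7.80700156e-01 -6.24905544e-01  5.54509314e-04] 22.675
[ 0.448  -0.3771] sides 0.055 0.0608 az -74.6
```

View pics/w8.png

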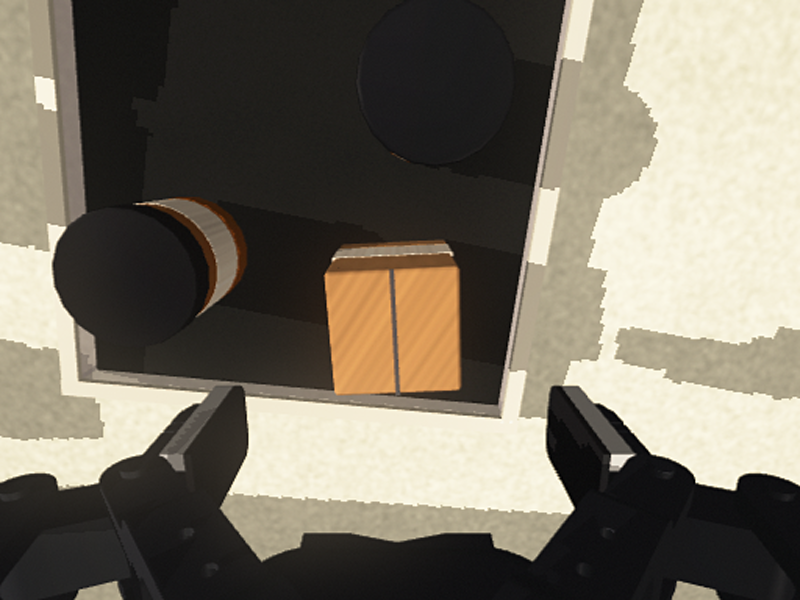

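Carton B's top is at (326–461, 266–394), centred and about 2° off. I'll correct that and grasp.

Call:
move_arm(moves=[{"gripper":100,"x":0,"y":-0.2,"z":5,"roll":-2},{"gripper":100,"x":0,"y":0,"z":4.8,"roll":0},{"gripper":100,"x":0,"y":0,"z":0,"roll":0},{"gripper":50,"x":0,"y":0,"z":0,"roll":0},{"gripper":40,"x":0,"y":0,"z":0,"roll":0}])

```text
time_s: 23.35
eef_pos: [0.4463, -0.379, 0.2181]
eef_rot: [0.001, 0.792, -0.61, 0.003]
wrist_force: [1.7, 0.1, -2.0]
opening: 0.645
```

Call:
move_arm(moves=[{"gripper":40,"x":0,"y":0,"z":0,"roll":0},{"gripper":40,"x":0,"y":0,"z":0,"roll":0},{"gripper":40,"x":0,"y":0,"z":0,"roll":0}])

```text
time_s: 23.72
eef_pos: [0.4463, -0.379, 0.218]
eef_rot: [0.001, 0.792, -0.61, 0.003]
wrist_force: [0.6, 1.2, 7.1]
opening: 0.645
```

Call:
move_arm(moves=[{"gripper":40,"x":0,"y":0,"z":-2,"roll":0},{"gripper":40,"x":0,"y":0,"z":-6,"roll":0},{"gripper":40,"x":0,"y":0,"z":-6,"roll":6},{"gripper":40,"x":0,"y":0,"z":-3,"roll":7},{"gripper":40,"x":0,"y":0,"z":0,"roll":6.6}])

```text
time_s: 24.35
eef_pos: [0.4457, -0.3784, 0.3907]
eef_rot: [-0.0, -0.675, 0.737, -0.004]
wrist_force: [0.3, 0.1, -3.2]
opening: 0.647
```

Call:
move_arm(moves=[{"gripper":40,"x":-5.5,"y":-2.3,"z":0,"roll":0},{"gripper":40,"x":-5.5,"y":-2.3,"z":0,"roll":0},{"gripper":40,"x":-5.5,"y":-2.3,"z":0,"roll":0},{"gripper":40,"x":-5.5,"y":-2.3,"z":0,"roll":0},{"gripper":40,"x":-5.5,"y":-2.3,"z":0,"roll":0}])

```text
time_s: 24.98
eef_pos: [0.5832, -0.1116, 0.3867]
eef_rot: [0.0, -0.677, 0.736, -0.001]
wrist_force: [1.2, -0.1, -1.9]
opening: 0.644
```

Call:
move_arm(moves=[{"gripper":40,"x":-5.5,"y":-2.1,"z":0,"roll":0},{"gripper":40,"x":0,"y":0,"z":2,"roll":0},{"gripper":40,"x":0,"y":0,"z":0,"roll":0},{"gripper":40,"x":0,"y":0,"z":0,"roll":0}])

```text
time_s: 25.48
eef_pos: [0.608, -0.0618, 0.3653]
eef_rot: [-0.0, -0.676, 0.737, -0.0]
wrist_force: [0.1, -0.8, -2.2]
opening: 0.645
```

Call:
move_arm(moves=[{"gripper":40,"x":0,"y":-0.2,"z":4,"roll":0},{"gripper":40,"x":0,"y":0,"z":3,"roll":0},{"gripper":40,"x":0,"y":0,"z":1.3,"roll":0},{"gripper":40,"x":0,"y":0,"z":0.4,"roll":0},{"gripper":40,"x":0,"y":0,"z":0.2,"roll":0}])

```text
time_s: 26.1
eef_pos: [0.6109, -0.0612, 0.277]
eef_rot: [0.001, -0.677, 0.736, -0.001]
wrist_force: [-0.4, 0.8, -1.9]
opening: 0.646
```

Call:
move_arm(moves=[{"gripper":40,"x":0,"y":0,"z":0,"roll":0}])

```text
time_s: 26.22
eef_pos: [0.6108, -0.0608, 0.2769]
eef_rot: [0.0, -0.677, 0.736, -0.001]
wrist_force: [0.1, -0.2, -2.0]
opening: 0.65
```

Call:
move_arm(moves=[{"gripper":40,"x":0,"y":0,"z":0.2,"roll":0},{"gripper":70,"x":0,"y":0,"z":0,"roll":0},{"gripper":100,"x":0,"y":0,"z":0,"roll":0},{"gripper":100,"x":0,"y":0,"z":-4,"roll":0},{"gripper":100,"x":0,"y":0,"z":-5.5,"roll":0}])

```text
time_s: 26.85
eef_pos: [0.6097, -0.0605, 0.3679]
eef_rot: [-0.001, -0.677, 0.736, 0.002]
wrist_force: [0.7, -0.8, -0.5]
opening: 1.002
```

Call:
move_arm(moves=[{"gripper":100,"x":4.3,"y":3,"z":0,"roll":0},{"gripper":100,"x":4.3,"y":3,"z":0,"roll":0},{"gripper":100,"x":4.3,"y":3,"z":0,"roll":0},{"gripper":100,"x":4.3,"y":3,"z":0,"roll":0},{"gripper":100,"x":4.4,"y":2.7,"z":0,"roll":0}])

```text
time_s: 27.48
eef_pos: [0.4446, -0.2646, 0.369]
eef_rot: [0.0, -0.677, 0.736, -0.0]
wrist_force: [0.7, 0.3, 0.6]
opening: 0.999
```

Call:
move_arm(moves=[{"gripper":100,"x":0,"y":0,"z":4,"roll":0},{"gripper":100,"x":0,"y":0,"z":2,"roll":0},{"gripper":100,"x":0,"y":0,"z":0,"roll":0},{"gripper":100,"x":0,"y":0,"z":0,"roll":0}])

```text
time_s: 27.98
eef_pos: [0.4462, -0.2638, 0.3097]
eef_rot: [0.0, -0.677, 0.736, -0.001]
wrist_force: [-0.1, -0.9, -0.3]
opening: 0.999
```

Run:
```python
from h import *
o,w=wrist(); print(o["eef_pos"],o["eef_rot"],o["time_s"])
np.savez("w9.npz",**w)
save("w9.png",cv2.resize(w["img"],(800,600),interpolation=cv2.INTER_CUBIC))
```

```text
[ 0.44624235 -0.26376081  0.3097379 ] [ 4.50065245e-05 -6.76982810e-01  7.35998434e-01 -7.60346569e-04] 27.975
```

View pics/w9.png

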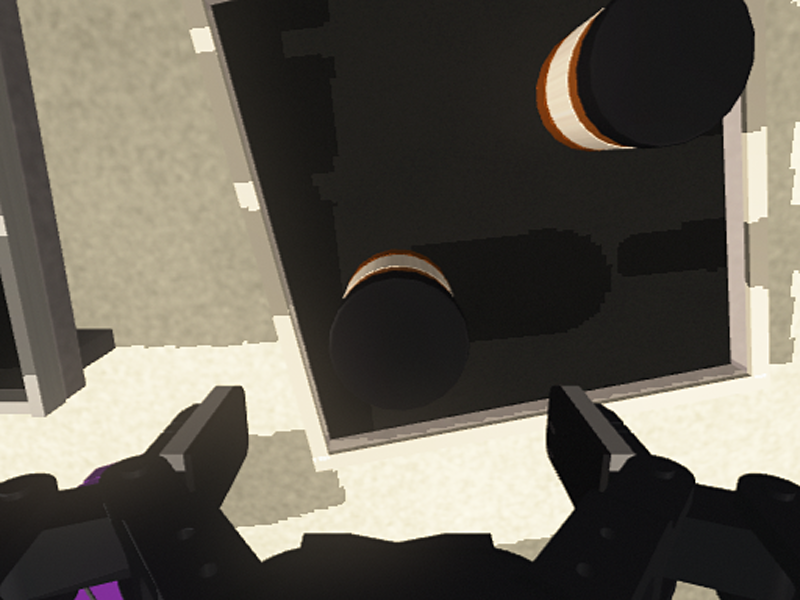

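The jar lid is at (399,340), centred. The other new jar at (672,70) stays standing.

Run:
```python
from h import *
c=dict(np.load("w9.npz")); P(c,"J2",[(399,340)],.081); P(c,"J1",[(672,65)],.081)
```

```text
J2 [ 0.4452 -0.2653] [[0.445, -0.265]] [0.0]
J1 [ 0.5416 -0.3719] [[0.542, -0.372]] [0.0]
```

Call:
move_arm(moves=[{"gripper":100,"x":0,"y":0,"z":5,"roll":0},{"gripper":100,"x":0,"y":0,"z":3,"roll":0},{"gripper":100,"x":0,"y":0,"z":0,"roll":0}])

```text
time_s: 28.4
eef_pos: [0.4454, -0.2629, 0.2276]
eef_rot: [-0.0, -0.677, 0.736, 0.002]
wrist_force: [0.4, -0.6, 0.4]
opening: 1.0
```

Call:
move_arm(moves=[{"gripper":100,"x":0.1,"y":0,"z":1.8,"roll":0},{"gripper":50,"x":0,"y":0,"z":0,"roll":0},{"gripper":40,"x":0,"y":0,"z":0,"roll":0},{"gripper":40,"x":0,"y":0,"z":0,"roll":0},{"gripper":40,"x":0,"y":0,"z":0,"roll":0}])

```text
time_s: 29.02
eef_pos: [0.4461, -0.2649, 0.2116]
eef_rot: [0.0, -0.677, 0.736, -0.001]
wrist_force: [1.0, -0.2, 4.2]
opening: 0.688
```

Call:
move_arm(moves=[{"gripper":40,"x":0,"y":0,"z":-2,"roll":0},{"gripper":40,"x":0,"y":0,"z":-6,"roll":0},{"gripper":40,"x":0,"y":0,"z":-6,"roll":0},{"gripper":40,"x":0,"y":0,"z":-4,"roll":0},{"gripper":40,"x":0,"y":0,"z":0,"roll":0}])

```text
time_s: 29.65
eef_pos: [0.4463, -0.2651, 0.3943]
eef_rot: [0.0, -0.677, 0.736, -0.004]
wrist_force: [0.1, -1.0, -3.5]
opening: 0.688
```

Call:
move_arm(moves=[{"gripper":40,"x":-5.4,"y":-2.4,"z":0,"roll":0},{"gripper":40,"x":-5.4,"y":-2.4,"z":0,"roll":0},{"gripper":40,"x":-5.4,"y":-2.4,"z":0,"roll":0},{"gripper":40,"x":-5.4,"y":-2.5,"z":0,"roll":0},{"gripper":40,"x":-5.4,"y":-2.5,"z":0,"roll":0}])

```text
time_s: 30.28
eef_pos: [0.5899, -0.0039, 0.3879]
eef_rot: [-0.001, -0.677, 0.736, 0.001]
wrist_force: [0.4, -0.2, -2.4]
opening: 0.684
```

Call:
move_arm(moves=[{"gripper":40,"x":-5.5,"y":-2.5,"z":0,"roll":0},{"gripper":40,"x":0,"y":0,"z":2,"roll":0},{"gripper":40,"x":0,"y":0,"z":0,"roll":0},{"gripper":40,"x":0,"y":0,"z":0,"roll":0}])

```text
time_s: 30.78
eef_pos: [0.6189, 0.0458, 0.3696]
eef_rot: [-0.001, -0.676, 0.737, 0.001]
wrist_force: [0.4, -1.1, -2.2]
opening: 0.685
```

Down from .3696 to about .275, then small steps.

Call:
move_arm(moves=[{"gripper":40,"x":-0.1,"y":0,"z":4,"roll":0},{"gripper":40,"x":0,"y":0,"z":4,"roll":0},{"gripper":40,"x":0,"y":0,"z":1.3,"roll":0},{"gripper":40,"x":0,"y":0,"z":0.3,"roll":0},{"gripper":40,"x":0,"y":0,"z":0,"roll":0}])

```text
time_s: 31.4
eef_pos: [0.6202, 0.0475, 0.2765]
eef_rot: [0.001, -0.677, 0.736, -0.001]
wrist_force: [0.3, -0.2, -2.3]
opening: 0.685
```

Call:
move_arm(moves=[{"gripper":40,"x":0,"y":0,"z":0.4,"roll":0},{"gripper":40,"x":0,"y":0,"z":0.2,"roll":0},{"gripper":40,"x":0,"y":0,"z":0,"roll":0}])

```text
time_s: 31.78
eef_pos: [0.6195, 0.0481, 0.2688]
eef_rot: [0.0, -0.677, 0.736, 0.0]
wrist_force: [0.4, 0.1, -1.7]
opening: 0.683
```

Call:
move_arm(moves=[{"gripper":40,"x":0,"y":0,"z":0.1,"roll":0},{"gripper":70,"x":0,"y":0,"z":0,"roll":0},{"gripper":100,"x":0,"y":0,"z":0,"roll":0},{"gripper":100,"x":0,"y":0,"z":-4,"roll":0},{"gripper":100,"x":0,"y":0,"z":-6,"roll":0}])

```text
time_s: 32.4
eef_pos: [0.6188, 0.048, 0.3664]
eef_rot: [-0.002, -0.677, 0.736, 0.002]
wrist_force: [1.3, 0.7, 0.4]
opening: 0.998
```

Call:
move_arm(moves=[{"gripper":100,"x":2.7,"y":3,"z":-4,"roll":0},{"gripper":100,"x":2.7,"y":3,"z":-4,"roll":0},{"gripper":100,"x":0,"y":3,"z":-4,"roll":0},{"gripper":100,"x":0,"y":0,"z":0,"roll":0},{"gripper":100,"x":0,"y":0,"z":0,"roll":0}])

```text
time_s: 33.02
eef_pos: [0.5252, 0.0017, 0.4876]
eef_rot: [0.0, -0.677, 0.736, -0.0]
wrist_force: [0.1, -0.1, 0.9]
opening: 1.001
```

Run:
```python
from h import *
o,w=wrist(); print(o["eef_pos"],o["eef_rot"],o["time_s"])
np.savez("w10.npz",**w)
save("w10.png",cv2.resize(w["img"],(800,600),interpolation=cv2.INTER_CUBIC))
```

```text
[0.52521291 0.00174127 0.48759735] [ 1.56859495e-04 -6.76844828e-01  7.36125674e-01 -2.12819818e-04] 33.025
```

View pics/w10.png

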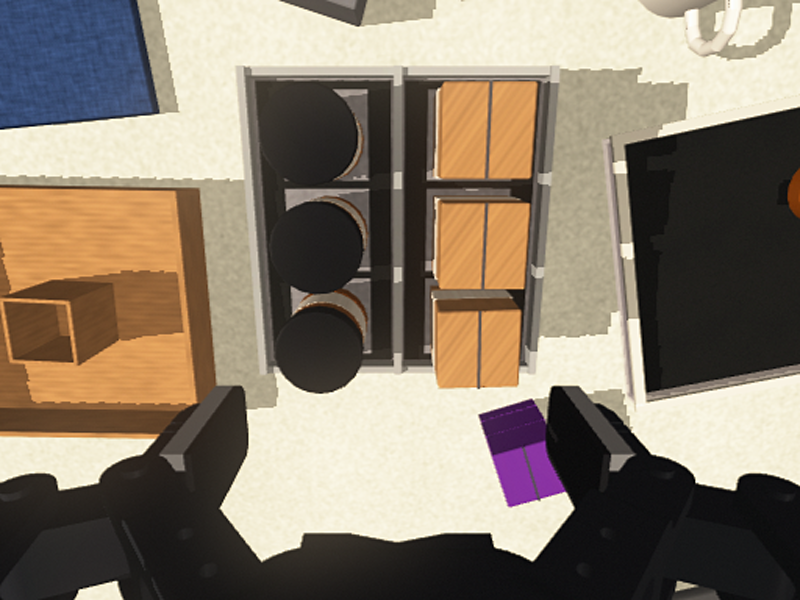

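Both rows are full: lids at (308,132), (318,245), (320,349), carton tops at (486,130), (482,244), (478,346). The open carton stands in the box at (60,320).

Run:
```python
from h import *
c=dict(np.load("w10.npz"))
T=dict(JB=(.6189,.0465),JM=(.5491,.0524),JF=(.4793,.0583),CB=(.6099,-.0611),CM=(.5401,-.0552),CF=(.4703,-.0493))
U=dict(JB=(308,132),JM=(318,245),JF=(320,349),CB=(486,130),CM=(482,244),CF=(478,346))
for k in T:
    p=onz(c,U[k][0]*.64,U[k][1]*.64,.138)[:2]; print(k,p.round(4),((p-T[k])*1000).round(1))
t=ctrl.camera("top"); x,y=[],[]
save("t1.png",cv2.resize(t["img"][140:290,100:430],(792,360),interpolation=cv2.INTER_CUBIC))
```

```text
JB [0.6173 0.047 ] [-1.6  0.5]
JM [0.5492 0.0495] [ 0.1 -2.9]
JF [0.4792 0.057 ] [-0.1 -1.3]
CB [ 0.6095 -0.0594] [-0.4  1.7]
CM [ 0.5411 -0.0545] [1.  0.7]
CF [ 0.4724 -0.0492] [2.1 0.1]
```

View pics/t1.png

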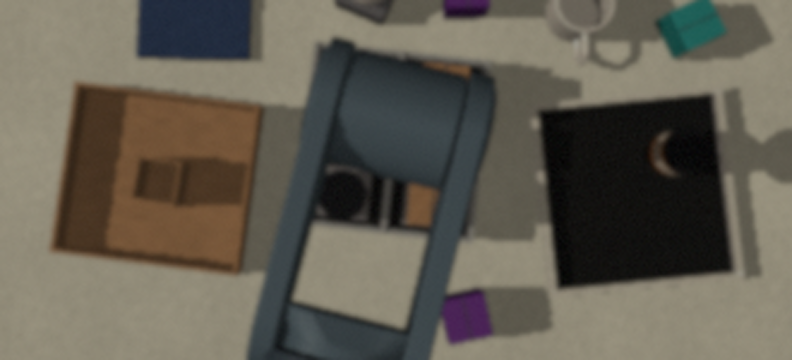

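All six are within 3 mm of their pad centres. The spare jar stands in the tray (crop pixel (685,150)) and the empty carton is in the box (160,180). The robot is clear, so I'm handing in.

```bash
python3 -c "
from bench import ctrl
print(ctrl.hand_in())"
```

```text
the job is handed in; nothing more can be done
None
```

The restock is done and handed in at about 33 s.

**What I did:**
- The open, empty carton went into the brown box.
- The two older jars moved to the front and middle pads, and the older carton to the front pad.
- One new jar then went on the back jar pad, and two new cartons on the middle and back carton pads.
- The second new jar had no room and stays standing in the tray.
- I did not touch the marble fragment, mug, notebook or the purple and turquoise look-alikes.

**Last checks:**
- The final wrist view showed all six upright and within about 3 mm of their pad centres.
- The empty carton was in the box.
- The arm was clear of the shelf.
- In the final top view the arm hid most of the shelf, so it confirmed only the box and the spare jar in the tray.

**One off reading:** the first jar was set down a little hard, with wrist force briefly at 63 N against the 120 N limit. It stood correctly afterwards.

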